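Open the blue tap and start the brewing pump

ROBOT

A 7-joint arm with a two-finger parallel gripper is mounted at the origin on the work surface. World frame = base frame: x ahead of the robot, y to its left, z up, the work surface at z = 0. Lengths are in m, angles in rad, forces in N, time in s.
With the tool pointing down it reaches from about 0.35 to 0.9 m from the base axis. Payload 8.1 kg.
Tool frame: the origin (TCP) lies between the finger pads; the fingertips stand 8 mm ahead of it and the grasp point (between the pads) lies 11 mm behind it (arm.tcp_to_tips is the distance from the TCP to the fingertips, in m); z points along the fingers, x is the direction in which the jaws open and shut, and the axes are right-handed (so a half turn about z gives the same grasp; the last joint's range is limited). The gripper opens to 92 mm and grips with 3 to 60 N. Pads are 19 mm wide; open, the fingers measure 130 mm over their backs; the gripper's body (75 mm by 190 mm) begins 47 mm behind the grasp point.
Start: joints at [-1.282, 0.434, 0.025, 1.573, -0.012, 1.134, -0.075], TCP at [0.239, 0.578, 0.212] pointing down, gripper open.
Joint ranges: [-2.62, 2.62], [-0.44, 2.09], [-1.27, 1.32], [0.08, 2.57], [-1.32, 4.46], [0.12, 2], [-2.74, 2.74]. Speed limits (rad/s): [2.22, 2.22, 3.01, 3.01, 3.14, 3.14, 3.14].

INTERFACE

Orientations are given as a rotation vector (axis times angle).
In Python, from cell import arm, eyes gives the robot as it stands.
- The arm moves only by the tool play_rows, never from a script. Its argument "rows" is a list of rows, each a list of 3 entries, a list of its own where there are three numbers: the shift along the tool's x, y, z each as a share of 50 cm, from -1 to 1, then the turn, a rotation vector about the tool's x, y, z each as a share of 60 degrees, from -1 to 1, then the opening, from -1 (shut) to 1 (fully open), so that 0 is half open. In form: [[[dx, dy, dz], [ax, ay, az], grip], ...]. A call has 1 to 10 rows; each row is the pose to reach, as a shift and turn from the pose commanded when the call began, along the tool's axes at that moment; what a row does not reach only later rows make up. A row lasts 1/10 s, in which the tool goes at most 50 mm and 8.59 degrees, less where a joint would pass 70% of its speed; a pose out of reach is approached as far as the arm can. A call with a number of a shift or a turn outside -1 to 1 is refused whole. A call with a gripper value outside its range is refused whole. The fingers move at their own pace and stop on an object; "newtons" is the grip in N (left out, the last holds). Time passes only in rows, so rows that repeat a pose let the fingers close. It gives the time, the measured TCP pose, the force and the opening at its end, in the units of the state.
- arm.observe(): the state, without advancing time (a new reading comes with each control period).
- eyes.get_image(name): name is "side" or "top"; returns (picture, depth): 400x640x3 uint8, red, green, blue; 400x640 float32, m along the optical axis (not along the pixel's ray), 0 where there is no reading.
- eyes.get_calibration(name): a dict with "intrinsics" (3x3 intrinsics, pixels), "R" (3x3) and "t" (3): a world point X has camera coordinates R X + t. Camera axes: x right, y down, z forward; pixel columns grow to the right and rows downward; lengths in m; the calibration is good to about 2 mm. A picture is of the moment at which its call begins. get_calibration takes no time and is no camera call.
- arm.sign_off(): hands the job in, once; it reports no verdict.
The state is a dict: "clock": time; "joints": joint angles; "dq": joint speeds; "joint_efforts": joint torques, N m; "position": TCP position; "ee_rot": TCP orientation; "force": force on the tool from outside, world axes, zero at the start; "ft_torque": the same for the moment, N m; "width": opening from 0.0 (shut) to 1.0 (fully open).
Only numpy, scipy, OpenCV 4.12 (cv2) and the standard library are available. Lean on these libraries where they do the work, as an engineer would, in place of code of your own. Each camera call takes 0.05 s, during which the arm holds its last target.

TASK

Start the brewing pump: first push the blue tap lever round gently with the closed fingertips until it is fully open, in line with its pipe, then gently press the green button on the controller all the way down and let it come back up. Leave the red tap, the yellow and white buttons and the things standing around alone; do not take anything between the fingers or lift it, and never press the green button while the blue tap is not open. Finish with the hand clear of everything.

Things in the scene. Friction and masses are not known exactly. Their poses are not given: they have to be found in the camera images.
- blue_lever (a joint): the blue tap's lever angle in rad: 0 = shut (lever square across its pipe, pointing along the tap's own -x), 1.571 = fully open, at its end stop (lever lying in line with the pipe, pointing along the tap's own -y). It opens anticlockwise seen from above. Dry friction only, about 0.12 N m (about 2 N at 65 mm from the axis); it stays where it is left. At the start it stands between 0 and 0.3.
- blue_tap_axis (a point): axis of the blue tap's lever at mid lever height, 115 mm above the table. The fixed tap: steel foot 70 x 120 mm, with a level pipe 136 mm long running along the tap's own y, centre 58 mm up, its highest part under the lever's sweep 78 mm up; a stem 16 mm thick rises from the middle to the lever. The orientation is the tap's: its x axis points roughly away from the robot.
- blue_lever_tip (a point): outer end of the blue lever, 95 mm from its axis. The blue plastic grip runs from 23 to 95 mm from the axis, 16 mm wide and 18 mm high (106 to 124 mm above the table).
- red_lever (a joint): the red tap's lever angle in rad: 0 = shut (lever square across its pipe, pointing along the tap's own -x), 1.571 = fully open, at its end stop (lever lying in line with the pipe, pointing along the tap's own -y). It opens anticlockwise seen from above. Dry friction only, about 0.12 N m (about 2 N at 65 mm from the axis); it stays where it is left. Not to be moved.
- red_tap_axis (a point): axis of the red tap's lever at mid lever height, 115 mm above the table. The fixed tap: steel foot 70 x 120 mm, with a level pipe 136 mm long running along the tap's own y, centre 58 mm up, its highest part under the lever's sweep 78 mm up; a stem 16 mm thick rises from the middle to the lever. The orientation is the tap's: its x axis points roughly away from the robot.
- red_lever_tip (a point): outer end of the red lever, 95 mm from its axis. The red plastic grip runs from 23 to 95 mm from the axis, 16 mm wide and 18 mm high (106 to 124 mm above the table).
- controller: black box 130 (x) x 190 (y) x 60 mm high, fixed to the table; origin at the centre of its underside; a plain pale-blue screen on its top at +x, and a row of three round buttons along y on its top at x = -35 mm, 60 mm centre to centre, in any order.
- green_button_top (a point): centre of the top face of the green push button (starts the pump), 28 mm across, 82 mm above the table, standing 10 mm proud of a grey round housing (44 mm across) on the controller's flat top; it is pressed straight down.
- green_button (a joint): travel of the green button in m: 0 = up, 0.006 = fully down at its stop; a spring that needs about 4 N when fully down and brings it back up when let go.
- yellow_button_top (a point): centre of the top face of the yellow push button (to be left alone), 28 mm across, 82 mm above the table, standing 10 mm proud of a grey round housing (44 mm across) on the controller's flat top; it is pressed straight down.
- yellow_button (a joint): travel of the yellow button in m: 0 = up, 0.006 = fully down at its stop; a spring that needs about 4 N when fully down and brings it back up when let go.
- white_button_top (a point): centre of the top face of the white push button (to be left alone), 28 mm across, 82 mm above the table, standing 10 mm proud of a grey round housing (44 mm across) on the controller's flat top; it is pressed straight down.
- white_button (a joint): travel of the white button in m: 0 = up, 0.006 = fully down at its stop; a spring that needs about 4 N when fully down and brings it back up when let go.
- jug: loose clear glass mug 84 mm across, 100 mm high, with a handle; origin at the centre of its underside.
- jar: loose amber glass jar 60 mm across, 90 mm high; origin at the centre of its underside.
- brush: loose grey brush about 200 mm long lying along its own x, head 42 mm wide, 20 mm high; origin at the middle of its underside.

How it is judged:
On the way, in this order (a step that is already met when the one before it is completed fails the run):
1. the blue tap is fully open, the green button not yet pressed (value of joint blue_lever above 1.42 rad and value of joint green_button below 0.002 m), for 0.2 s.
2. the green button is pressed down with the blue tap open (value of joint green_button above 0.0048 m and value of joint blue_lever above 1.42 rad), for 0.05 s.
At the end, for the whole second after the job is handed in: blue lever open beyond 1.42 rad (stop at 1.571); green button back up (within 1 mm); red lever within 0.1 rad of shut; yellow and white buttons up; jug, jar and brush at rest within 20 mm of where they stood (value of joint blue_lever above 1.42 rad and value of joint each of green_button, yellow_button, white_button below 0.001 m and value of joint red_lever below 0.1 rad and not (distance of jug from where it was at the start of the episode above 0.02 m) and not (distance of jar from where it was at the start of the episode above 0.02 m) and not (distance of brush from where it was at the start of the episode above 0.02 m) and linear speed of each of jug, jar, brush below 0.02 m/s); the robot touches nothing.
It fails at once if the blue lever is taken between the fingers (y of the grasp point in the frame of blue_lever between -0.009 and 0.009 m and x of the grasp point in the frame of blue_lever between -0.1 and -0.02 m and z of the grasp point in the frame of blue_lever between -0.02 and 0.022 m).
It fails at once if the blue lever or the green button is pushed hard (over 35 N) (contact force between any of blue_lever, green_button and the fingers above 35 N).
It fails at once if the green button is pressed while the blue tap is not open (value of joint green_button above 0.003 m and value of joint blue_lever below 1.35 rad).
It fails at once if the yellow or white button is pressed, or the red lever is moved (value of joint any of yellow_button, white_button above 0.0025 m or value of joint red_lever above 0.1 rad).
It fails at once if a bystander is moved, lifted or carried (distance of any of jug, jar, brush from where it was at the start of the episode above 0.02 m).
It also fails if it takes over 51 s, if anything falls off the work surface, if the arm or the gripper's body presses on something with over 40 N, if the wrist force passes 120 N, or if a joint passes its speed limit or range.

## Working session

There is one attempt and no reset: what is moved stays moved. The work goes in short steps, Python scripts to look and compute and a tool call to move; the robot and the scene stay as the last step left them, time stands still between calls to the robot, and variables do not carry over. Pictures are saved under pics/ and viewed, and the job is handed in when it is done.

Besides the shell and the picture viewer there is one more tool, called after ">>>" by a JSON object that holds its "op" and its "data". play_rows: Moves the arm, as the interface text tells. Its arguments: {"type":"object","properties":{"rows":{"type":"array","items":{"type":"array"}},"newtons":{"type":"number"}},"required":["rows"]}

```bash
ls; mkdir -p pics; python3 - <<'E'
from cell import arm, eyes
import cv2,numpy as np
for n in ("top","side"):
    p,d=eyes.get_image(n); cv2.imwrite(f"pics/{n}0.png",p[:,:,::-1]); np.save(f"{n}0.npy",d)
    np.save(f"{n}0p.npy",p)
    c=eyes.get_calibration(n); print(n,c)
print(arm.observe())
E
```

```text
pics
top {'intrinsics': array([[382.28645088,   0.        , 317.37121997],
       [  0.        , 382.28645088, 202.00071042],
       [  0.        ,   0.        ,   1.        ]]), 'R': array([[-0.00959584, -0.99995265,  0.00161885],
       [-0.99448053,  0.00937415, -0.10450167],
       [ 0.10448155, -0.0026127 , -0.99452339]]), 't': array([0.00900719, 0.58131678, 0.87075368])}
side {'intrinsics': array([[479.27327323,   0.        , 314.16153475],
       [  0.        , 479.27327323, 206.75187089],
       [  0.        ,   0.        ,   1.        ]]), 'R': array([[ 0.9956644 , -0.09296874, -0.00303691],
       [-0.06008172, -0.61784517, -0.78400098],
       [ 0.07101125,  0.78078433, -0.62075216]]), 't': array([-0.56711701,  0.13175053,  1.25502319])}
{'clock': 0.1, 'joints': array([-1.28156304,  0.43514871,  0.02498552,  1.57397596, -0.01162864,
        1.1340118 , -0.07513613]), 'dq': array([-0.00041405, -0.00183808,  0.00226078, -0.00116419, -0.00181399,
       -0.00210429, -0.00112766]), 'joint_efforts': array([ 2.34175357e-03, -6.69127250e+01,  9.87246595e-01, -3.15144289e+01,
       -6.07185136e-02,  3.75066698e-02,  9.11350662e-05]), 'position': array([0.23854509, 0.57717836, 0.21093812]), 'ee_rot': array([ 2.61077652e+00,  1.74585821e+00, -1.72719897e-03]), 'force': array([ 0.67856635,  0.07537944, -0.88289262]), 'ft_torque': array([ 0.015894  , -0.01334644, -0.02734742]), 'width': 1.0015534012835332}
```

View pics/top0.png

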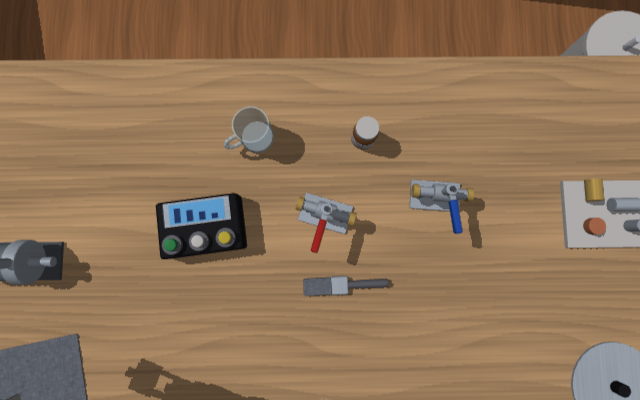

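View pics/side0.png

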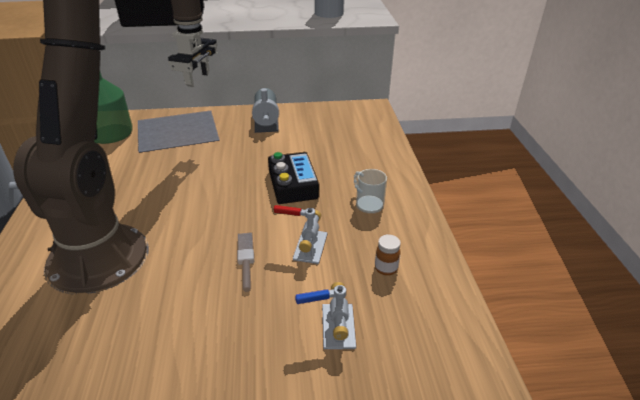

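The top view shows the blue tap axis near (452,188) with its lever tip near (458,232). The red tap is at about (326,210). On the controller, green is near (172,244), white (198,241) and yellow (225,238). The brush lies around (345,286).

```bash
cat > h.py <<'E'
from cell import arm, eyes
import cv2,numpy as np
from scipy.spatial.transform import Rotation as Ro
def cloud(n,d):
    c=eyes.get_calibration(n);K=c["intrinsics"]
    v,u=np.mgrid[:400,:640]
    X=np.stack([(u-K[0,2])/K[0,0]*d,(v-K[1,2])/K[1,1]*d,d],-1)
    return (X-c["t"])@c["R"]
def masks(p):
    h=cv2.cvtColor(p,cv2.COLOR_RGB2HSV);H,S,V=[h[...,i].astype(int) for i in range(3)]
    return dict(blue=(H>105)&(H<130)&(S>180)&(V>60),red=((H<6)|(H>174))&(S>180),green=(H>45)&(H<90)&(S>120),yellow=(H>20)&(H<32)&(S>180)&(V>150))
E
python3 - <<'E'
from h import *
for n in("top","side"):
    d=np.load(n+"0.npy");p=np.load(n+"0p.npy");X=cloud(n,d)
    for k,m in masks(p).items():
        P=X[m&(d>0)]
        lo,hi={"blue":(.1,.14),"red":(.1,.14),"green":(.07,.095),"yellow":(.07,.095)}[k]
        P=P[(P[:,2]>lo)&(P[:,2]<hi)&(P[:,0]>.2)]
        if len(P)<5: print(n,k,len(P));continue
        c=P[:,:2].mean(0);w=np.linalg.svd(P[:,:2]-c)[2][0]
        if w[0]>0:w=-w
        s=(P[:,:2]-c)@w
        print(n,k,len(P),P.mean(0).round(4),"dir",w.round(3),np.degrees(np.arctan2(w[1],w[0])).round(1),"ends",(c+w*s.min()).round(4),(c+w*s.max()).round(4),"z",P[:,2].min().round(3),P[:,2].max().round(3))
    # regions by height
    Z=X[...,2]
    if n=="top":
        for nm,(u0,u1,v0,v1,z0,z1) in dict(bluetap=(400,490,165,245,.03,.14),foot=(400,490,165,245,.004,.02),redtap=(285,370,180,260,.03,.14),jug=(215,275,95,160,.03,.12),jar=(345,390,110,150,.05,.12),brush=(295,400,265,305,.005,.04),ctrl=(150,255,185,265,.052,.066)).items():
            q=X[v0:v1,u0:u1].reshape(-1,3);q=q[(q[:,2]>z0)&(q[:,2]<z1)]
            r=cv2.minAreaRect((q[:,:2]*1000).astype(np.float32))
            print(nm,len(q),q[:,:2].min(0).round(3),q[:,:2].max(0).round(3),"zmax",q[:,2].max().round(3),np.round(r[0],0),np.round(r[1],0),round(r[2],1))
    np.save(n+"X.npy",X)
X=np.load("topX.npy")
for v in range(178,240,4): print(v,[tuple((X[v,u]*1000).astype(int)) for u in range(444,466,4)])
E
python3 - <<'E'
import cv2
a=cv2.imread('pics/top0.png')
cv2.imwrite('pics/z0.png',cv2.resize(a[165:245,400:490],None,fx=7,fy=7,interpolation=cv2.INTER_NEAREST))
E
```

```text
top blue 252 [ 0.5388 -0.2855  0.1235] dir [-0.993 -0.116] -173.3 ends [ 0.5723 -0.2816] [ 0.5049 -0.2895] z 0.113 0.129
top red 211 [0.5002 0.0033 0.1249] dir [-0.954  0.299] 162.6 ends [ 0.5335 -0.0071] [0.4682 0.0133] z 0.121 0.129
top green 125 [0.4855 0.3273 0.0826] dir [-0.366 -0.931] -111.5 ends [0.4919 0.3437] [0.4809 0.3157] z 0.072 0.086
top yellow 0
bluetap 1181 [ 0.503 -0.349] [ 0.617 -0.212] zmax 0.132 [ 561. -276.] [137. 111.] 81.9
foot 815 [ 0.479 -0.411] [ 0.67  -0.194] zmax 0.014 [ 575. -303.] [216. 190.] 89.5
redtap 1070 [ 0.467 -0.083] [0.59  0.052] zmax 0.133 [521.  -4.] [136. 115.] 73.0
jug 991 [0.706 0.109] [0.789 0.217] zmax 0.105 [737. 156.] [ 83. 107.] 63.1
jar 591 [ 0.712 -0.139] [ 0.767 -0.081] zmax 0.095 [ 739. -109.] [56. 55.] 22.1
brush 1157 [ 0.344 -0.16 ] [0.433 0.039] zmax 0.025 [388. -60.] [200.  89.] 89.5
ctrl 3676 [0.453 0.173] [0.602 0.372] zmax 0.066 [527. 273.] [130. 188.] 7.1
side blue 201 [ 0.5431 -0.2923  0.1225] dir [-0.995 -0.095] -174.5 ends [ 0.5719 -0.2895] [ 0.5069 -0.2957] z 0.112 0.128
side red 187 [ 0.4993 -0.0011  0.1209] dir [-0.95
[... 4172 characters left out ...]
nt64(509), np.int64(-286), np.int64(123)), (np.int64(509), np.int64(-294), np.int64(125)), (np.int64(513), np.int64(-350), np.int64(0))]
234 [(np.int64(503), np.int64(-301), np.int64(1)), (np.int64(503), np.int64(-312), np.int64(-1)), (np.int64(503), np.int64(-320), np.int64(2)), (np.int64(503), np.int64(-331), np.int64(0)), (np.int64(503), np.int64(-340), np.int64(1)), (np.int64(503), np.int64(-350), np.int64(0))]
238 [(np.int64(494), np.int64(-301), np.int64(0)), (np.int64(494), np.int64(-310), np.int64(0)), (np.int64(494), np.int64(-319), np.int64(2)), (np.int64(494), np.int64(-330), np.int64(0)), (np.int64(493), np.int64(-341), np.int64(-2)), (np.int64(493), np.int64(-350), np.int64(0))]
```

View pics/z0.png

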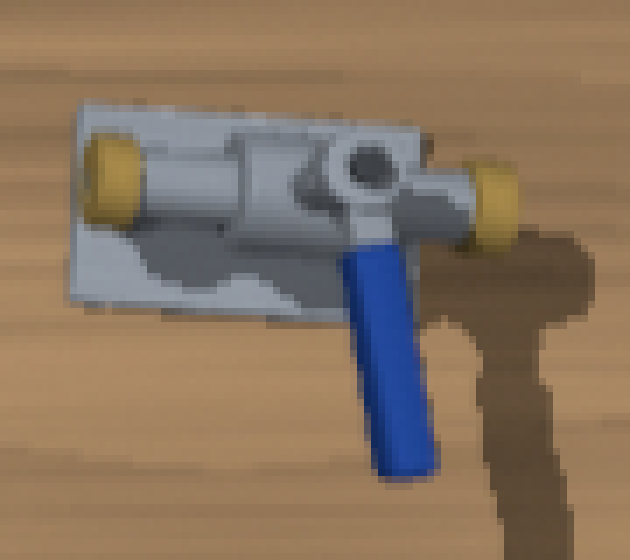

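```bash
cat >> h.py <<'E'
def Rt(yaw): # tool down, tool x at yaw deg
    return Ro.from_euler('z',yaw,degrees=True)*Ro.from_euler('x',180,degrees=True)
def row(p,yaw,s=None):
    s=s or arm.observe()
    R0=Ro.from_rotvec(s["ee_rot"]); 
    d=R0.inv().apply(np.array(p)-s["position"])/.5
    a=(R0.inv()*Rt(yaw)).as_rotvec()/np.radians(60)
    return [d.round(4).tolist(),a.round(4).tolist()]
def st():
    s=arm.observe();R=Ro.from_rotvec(s["ee_rot"]).as_matrix()
    print(s["clock"],s["position"].round(4),"yaw",np.degrees(np.arctan2(R[1,0],R[0,0])).round(2),"z",R[:,2].round(3),"F",s["force"].round(2),"w",round(s["width"],3),"q",s["joints"].round(2))
E
python3 - <<'E'
from h import *
st()
X=np.load("topX.npy")
p=np.load("top0p.npy")
# pipe direction via brass caps
h=cv2.cvtColor(p,cv2.COLOR_RGB2HSV)
m=(h[...,0]>12)&(h[...,0]<28)&(h[...,1]>120)
Q=X[165:245,400:490][m[165:245,400:490]];Q=Q[(Q[:,2]>.055)&(Q[:,2]<.1)]
L=Q[Q[:,1]>-.25];R=Q[Q[:,1]<-.3];print(len(L),len(R),L.mean(0),R.mean(0));v=(R-0).mean(0)-L.mean(0);print(np.degrees(np.arctan2(v[1],v[0])))
print(row((.40,.15,.21),37),row((.533,-.249,.20),6.5))
E
```

```text
0.1 [0.2385 0.5772 0.2109] yaw 67.54 z [-0.    -0.001 -1.   ] F [ 0.68  0.08 -0.88] w 1.002 q [-1.28  0.44  0.02  1.57 -0.01  1.13 -0.08]
86 88 [ 0.60119916 -0.21876497  0.0706258 ] [ 0.59011509 -0.34091752  0.07101588]
-95.18479436168012
[[-0.6662, 0.6248, 0.0029], [0.0005, 0.0013, 0.509]] [[-1.302, 1.1754, 0.0238], [0.0008, 0.0011, 1.0174]]
```

>>> {"op": "play_rows", "data": {"rows": [[[-0.666, 0.625, 0], [0, 0, 0.51], -1], [[-0.666, 0.625, 0], [0, 0, 0.51], -1], [[-0.666, 0.625, 0], [0, 0, 0.51], -1], [[-0.666, 0.625, 0], [0, 0, 0.51], -1], [[-0.666, 0.625, 0], [0, 0, 0.51], -1], [[-0.666, 0.625, 0], [0, 0, 0.51], -1], [[-0.666, 0.625, 0], [0, 0, 0.51], -1], [[-0.666, 0.625, 0], [0, 0, 0.51], -1], [[-0.666, 0.625, 0], [0, 0, 0.51], -1], [[-0.666, 0.625, 0], [0, 0, 0.51], -1]], "newtons": 40}}

```text
clock: 1.1
position: [0.4016, 0.1447, 0.2117]
ee_rot: [2.982, 0.983, 0.0]
force: [-0.3, 0.7, -0.4]
width: 0.18
```

```bash
python3 - <<'E'
from h import *
st()
print(row((.533,-.249,.20),6.5))
E
```

```text
1.1 [0.4016 0.1447 0.2117] yaw 36.49 z [ 0.    -0.001 -1.   ] F [-0.28  0.69 -0.38] w 0.18 q [-0.8   0.1   0.36  2.05 -0.04  1.    0.22]
[[-0.2571, 0.7893, 0.0246], [0.0013, 0.0, 0.4999]]
```

>>> {"op": "play_rows", "data": {"rows": [[[-0.257, 0.789, 0.024], [0, 0, 0.5], -1], [[-0.257, 0.789, 0.024], [0, 0, 0.5], -1], [[-0.257, 0.789, 0.024], [0, 0, 0.5], -1], [[-0.257, 0.789, 0.024], [0, 0, 0.5], -1], [[-0.257, 0.789, 0.024], [0, 0, 0.5], -1], [[-0.257, 0.789, 0.024], [0, 0, 0.5], -1], [[-0.257, 0.789, 0.024], [0, 0, 0.5], -1], [[-0.257, 0.789, 0.024], [0, 0, 0.5], -1], [[-0.257, 0.789, 0.024], [0, 0, 0.5], -1], [[-0.257, 0.789, 0.024], [0, 0, 0.5], -1]]}}

```text
clock: 2.1
position: [0.5346, -0.2442, 0.199]
ee_rot: [3.135, 0.184, -0.002]
force: [0.2, 0.7, -0.4]
width: 0.005
```

>>> {"op": "play_rows", "data": {"rows": [[[0, 0, 0], [0, 0, 0], -1], [[0, 0, 0], [0, 0, 0], -1], [[0, 0, 0], [0, 0, 0], -1]]}}

```text
clock: 2.4
position: [0.5349, -0.2399, 0.1997]
ee_rot: [-3.134, -0.194, -0.0]
force: [-0.3, 0.2, -1.0]
width: 0.008
```

```bash
python3 - <<'E'
from h import *
st()
print(row((.536,-.249,.106),6.5))
for n in("top","side"):
    p,d=eyes.get_image(n); cv2.imwrite(f"pics/{n}1.png",p[:,:,::-1])
E
```

```text
2.4 [ 0.5349 -0.2399  0.1997] yaw 7.09 z [ 0.     0.001 -1.   ] F [-0.28  0.24 -0.98] w 0.008 q [-0.12  0.42  0.63  1.72 -0.28  1.09  0.73]
[[-0.0001, 0.0185, 0.1874], [-0.0011, -0.0003, 0.0098]]
```

View pics/side1.png

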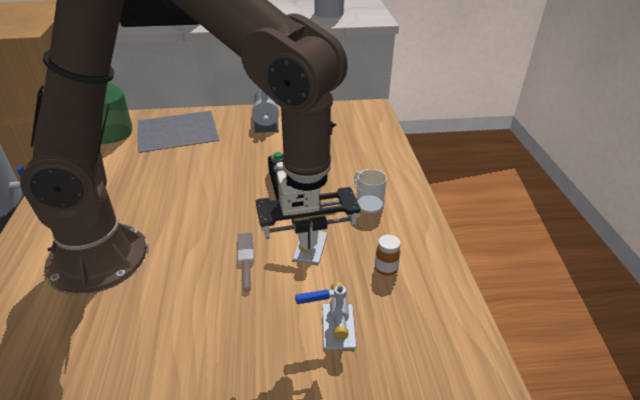

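View pics/top1.png

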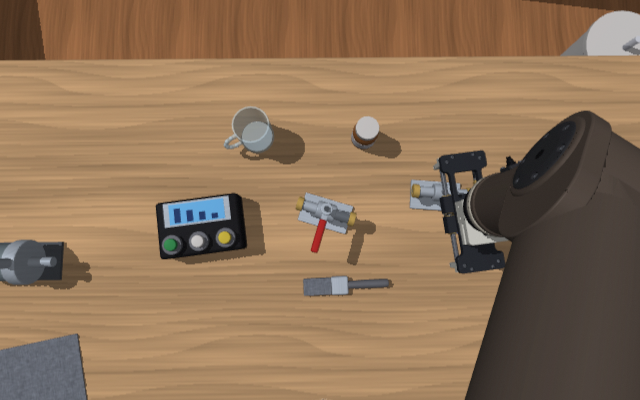

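>>> {"op": "play_rows", "data": {"rows": [[[0, 0, 0.1], [0, 0, 0.01], -1], [[0, 0, 0.18], [0, 0, 0.01], -1], [[0, 0, 0.187], [0, 0, 0.01], -1], [[0, 0, 0.187], [0, 0, 0.01], -1], [[0, 0, 0.187], [0, 0, 0.01], -1]]}}

```text
clock: 3.0
position: [0.5359, -0.2426, 0.1082]
ee_rot: [3.136, 0.174, 0.004]
force: [0.8, 0.8, -0.5]
width: 0.003
```

```bash
cat >> h.py <<'E'
A=np.array([.596,-.280])
def arcrow(phi,gap,r=.06,z=.106,yo=180,s=None):
    f=np.radians(phi);d=np.array([np.cos(f),np.sin(f)]);t=np.array([-d[1],d[0]])
    p=A+r*d-gap*t
    return row((*p,z),phi+yo,s)
E
python3 - <<'E'
from h import *
st()
s=arm.observe()
for phi,g in((-173.5,.03),(-173.5,.02),(-173.5,.018),(-170,.018),(-165,.018)): print(phi,g,arcrow(phi,g,s=s))
p,d=eyes.get_image("side"); cv2.imwrite("pics/side2.png",p[:,:,::-1])
E
```

```text
3.0 [ 0.5359 -0.2426  0.1082] yaw 6.35 z [ 0.003 -0.001 -1.   ] F [ 0.75  0.75 -0.48] w 0.003 q [-0.07  0.52  0.58  1.82 -0.36  0.9   0.79]
-173.5 0.03 [[-0.009, 0.0279, 0.0044], [0.0012, -0.0023, -0.0025]]
-173.5 0.02 [[-0.009, 0.0479, 0.0044], [0.0012, -0.0023, -0.0025]]
-173.5 0.018 [[-0.009, 0.0519, 0.0044], [0.0012, -0.0023, -0.0025]]
-170 0.018 [[-0.0109, 0.0593, 0.0044], [0.0013, -0.0023, -0.0609]]
-165 0.018 [[-0.0129, 0.07, 0.0044], [0.0014, -0.0022, -0.1442]]
```

View pics/side2.png

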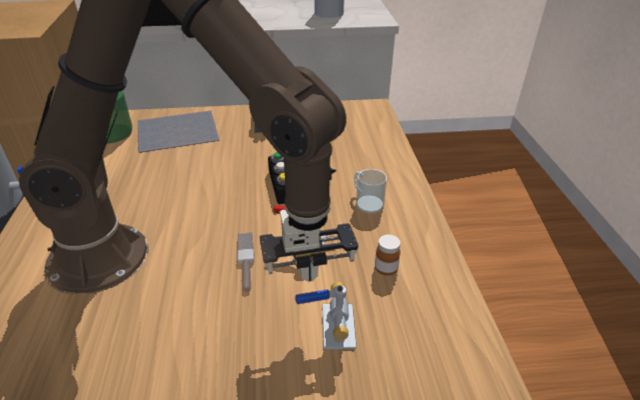

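>>> {"op": "play_rows", "data": {"rows": [[[-0.009, 0.02, 0.004], [0, 0, 0], -1], [[-0.009, 0.03, 0.004], [0, 0, 0], -1], [[-0.009, 0.038, 0.004], [0, 0, 0], -1], [[-0.009, 0.044, 0.004], [0, 0, 0], -1], [[-0.009, 0.048, 0.004], [0, 0, 0], -1], [[-0.009, 0.052, 0.004], [0, 0, 0], -1], [[-0.01, 0.056, 0.004], [0, 0, -0.03], -1], [[-0.011, 0.059, 0.004], [0, 0, -0.06], -1], [[-0.011, 0.059, 0.004], [0, 0, -0.06], -1]]}}

```text
clock: 3.95
position: [0.5325, -0.2718, 0.1041]
ee_rot: [-3.129, -0.275, -0.0]
force: [0.7, 1.3, -0.1]
width: 0.003
```

```bash
python3 - <<'E'
from h import *
st()
s=arm.observe()
for phi in range(-170,-124,5): print(phi,arcrow(phi,.018,s=s))
p,d=eyes.get_image("top"); cv2.imwrite("pics/top3.png",p[:,:,::-1])
p,d=eyes.get_image("side"); cv2.imwrite("pics/side3.png",cv2.resize(p[200:360,220:420,::-1],None,fx=3,fy=3))
E
```

```text
3.95 [ 0.5325 -0.2718  0.1041] yaw 10.06 z [ 0.  0. -1.] F [ 0.68  1.27 -0.05] w 0.003 q [ 0.    0.54  0.56  1.8  -0.36  0.9   0.89]
-170 [[0.0021, 0.0022, -0.0038], [-0.0004, -0.0001, 0.001]]
-165 [[-0.0006, 0.0128, -0.0038], [-0.0004, -0.0001, -0.0823]]
-160 [[-0.0023, 0.0236, -0.0038], [-0.0004, -0.0002, -0.1656]]
-155 [[-0.0031, 0.0345, -0.0038], [-0.0004, -0.0002, -0.249]]
-150 [[-0.003, 0.0454, -0.0038], [-0.0004, -0.0002, -0.3323]]
-145 [[-0.0019, 0.0563, -0.0039], [-0.0003, -0.0002, -0.4156]]
-140 [[0.0001, 0.067, -0.0039], [-0.0003, -0.0002, -0.499]]
-135 [[0.0031, 0.0776, -0.0039], [-0.0003, -0.0002, -0.5823]]
-130 [[0.007, 0.0878, -0.0039], [-0.0003, -0.0003, -0.6656]]
-125 [[0.0117, 0.0976, -0.0039], [-0.0003, -0.0003, -0.749]]
```

View pics/side3.png

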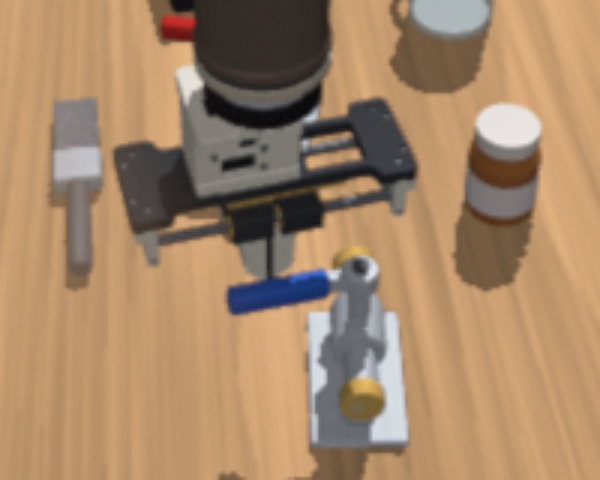

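The side view shows the closed fingertips just behind the blue lever, at about (270,270) in the crop. The arm is clear of everything else, so I'll sweep.

>>> {"op": "play_rows", "data": {"rows": [[[0.001, 0.007, -0.003], [0, 0, -0.04], -1], [[-0.001, 0.013, -0.003], [0, 0, -0.082], -1], [[-0.002, 0.018, -0.003], [0, 0, -0.124], -1], [[-0.002, 0.0236, -0.003], [0, 0, -0.166], -1], [[-0.003, 0.029, -0.003], [0, 0, -0.207], -1], [[-0.003, 0.0345, -0.003], [0, 0, -0.249], -1], [[-0.003, 0.04, -0.003], [0, 0, -0.29], -1], [[-0.003, 0.0454, -0.003], [0, 0, -0.332], -1], [[-0.002, 0.051, -0.003], [0, 0, -0.374], -1], [[-0.002, 0.0563, -0.003], [0, 0, -0.416], -1]]}}

```text
clock: 5.05
position: [0.5356, -0.2997, 0.1053]
ee_rot: [-2.995, -0.944, 0.002]
force: [-1.7, 1.3, -0.3]
width: 0.007
```

```bash
python3 - <<'E'
from h import *
st()
s=arm.observe()
for phi in range(-145,-99,5): print(phi,arcrow(phi,.018,s=s))
p,d=eyes.get_image("side"); cv2.imwrite("pics/side4.png",cv2.resize(p[200:360,220:420,::-1],None,fx=3,fy=3))
X=cloud("side",d);P=X[masks(p)["blue"]&(d>0)];P=P[(P[:,2]>.1)&(P[:,2]<.14)&(P[:,0]>.3)]
c=P.mean(0)[:2]-A;print(len(P),np.degrees(np.arctan2(c[1],c[0])))
E
```

```text
5.05 [ 0.5356 -0.2997  0.1053] yaw 34.99 z [-0.001  0.001 -1.   ] F [-1.66  1.34 -0.33] w 0.007 q [ 0.13  0.54  0.44  1.75 -0.28  0.91  1.29]
-145 [[0.0015, 0.0009, -0.0013], [-0.0012, 0.0008, -0.0002]]
-140 [[-0.0012, 0.0115, -0.0013], [-0.0012, 0.0008, -0.0836]]
-135 [[-0.0029, 0.0223, -0.0014], [-0.0013, 0.0007, -0.1669]]
-130 [[-0.0037, 0.0332, -0.0014], [-0.0013, 0.0007, -0.2502]]
-125 [[-0.0036, 0.0442, -0.0014], [-0.0013, 0.0006, -0.3336]]
-120 [[-0.0025, 0.055, -0.0014], [-0.0014, 0.0005, -0.4169]]
-115 [[-0.0004, 0.0658, -0.0014], [-0.0014, 0.0005, -0.5002]]
-110 [[0.0026, 0.0763, -0.0014], [-0.0014, 0.0004, -0.5836]]
-105 [[0.0064, 0.0865, -0.0014], [-0.0014, 0.0004, -0.6669]]
-100 [[0.0112, 0.0963, -0.0015], [-0.0015, 0.0003, -0.7502]]
199 -140.63250122673765
```

View pics/side4.png

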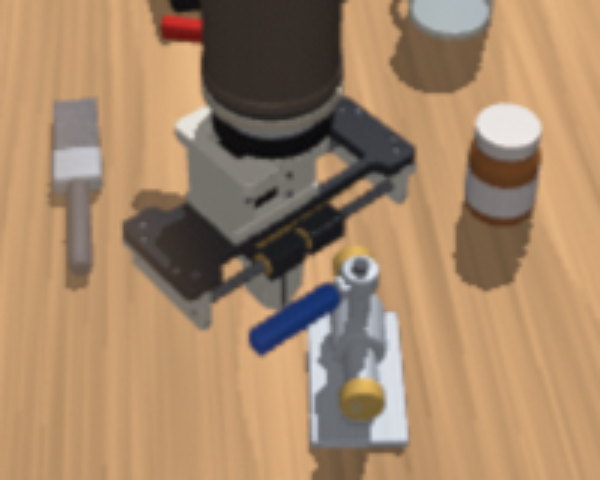

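The lever is following the fingers with about 2 N of force.

>>> {"op": "play_rows", "data": {"rows": [[[0, 0.006, -0.001], [0, 0, -0.04], -1], [[-0.001, 0.0115, -0.001], [0, 0, -0.084], -1], [[-0.002, 0.017, -0.001], [0, 0, -0.125], -1], [[-0.003, 0.0223, -0.001], [0, 0, -0.167], -1], [[-0.0035, 0.028, -0.001], [0, 0, -0.209], -1], [[-0.0037, 0.0332, -0.001], [0, 0, -0.25], -1], [[-0.0037, 0.039, -0.001], [0, 0, -0.29], -1], [[-0.0036, 0.0442, -0.001], [0, 0, -0.334], -1], [[-0.003, 0.05, -0.001], [0, 0, -0.375], -1], [[-0.0025, 0.055, -0.001], [0, 0, -0.417], -1]]}}

```text
clock: 6.1
position: [0.5501, -0.3235, 0.1058]
ee_rot: [-2.721, -1.569, 0.002]
force: [-2.1, -0.3, -0.7]
width: 0.004
```

```bash
python3 - <<'E'
from h import *
st()
s=arm.observe()
for phi in range(-120,-89,3): print(phi,arcrow(phi,.018,s=s))
p,d=eyes.get_image("side"); cv2.imwrite("pics/side5.png",cv2.resize(p[200:360,220:420,::-1],None,fx=3,fy=3))
X=cloud("side",d);P=X[masks(p)["blue"]&(d>0)];P=P[(P[:,2]>.1)&(P[:,2]<.14)&(P[:,0]>.3)]
c=P.mean(0)[:2]-A;print(len(P),np.degrees(np.arctan2(c[1],c[0])))
E
```

```text
6.1 [ 0.5501 -0.3235  0.1058] yaw 59.93 z [-0.002 -0.    -1.   ] F [-2.14 -0.29 -0.67] w 0.004 q [ 0.23  0.57  0.32  1.68 -0.21  0.94  1.68]
-120 [[0.0012, 0.0001, -0.0004], [-0.0014, 0.0009, -0.0012]]
-117 [[-0.0005, 0.0064, -0.0004], [-0.0014, 0.0008, -0.0512]]
-114 [[-0.0019, 0.0128, -0.0004], [-0.0015, 0.0008, -0.1012]]
-111 [[-0.0029, 0.0193, -0.0005], [-0.0015, 0.0008, -0.1512]]
-108 [[-0.0036, 0.0258, -0.0005], [-0.0015, 0.0007, -0.2012]]
-105 [[-0.004, 0.0324, -0.0005], [-0.0015, 0.0007, -0.2512]]
-102 [[-0.004, 0.0389, -0.0005], [-0.0016, 0.0007, -0.3012]]
-99 [[-0.0037, 0.0455, -0.0005], [-0.0016, 0.0006, -0.3512]]
-96 [[-0.003, 0.052, -0.0005], [-0.0016, 0.0006, -0.4012]]
-93 [[-0.002, 0.0585, -0.0005], [-0.0016, 0.0005, -0.4512]]
-90 [[-0.0006, 0.0649, -0.0005], [-0.0016, 0.0005, -0.5012]]
188 -117.38411554071156
```

View pics/side5.png

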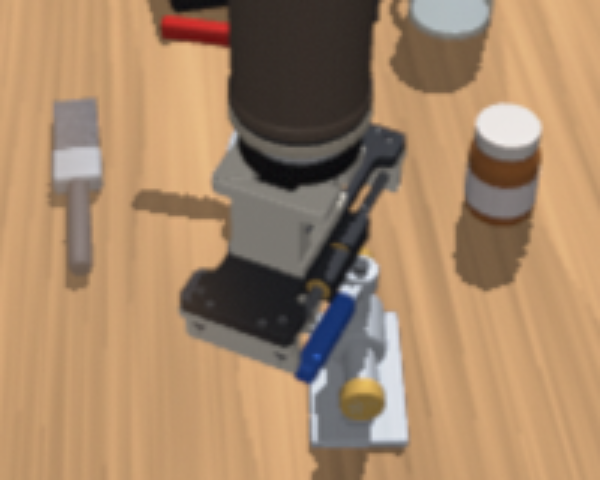

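>>> {"op": "play_rows", "data": {"rows": [[[-0.0005, 0.0064, 0], [0, 0, -0.05], -1], [[-0.0019, 0.0128, 0], [0, 0, -0.1], -1], [[-0.0029, 0.0193, 0], [0, 0, -0.15], -1], [[-0.0036, 0.0258, 0], [0, 0, -0.2], -1], [[-0.004, 0.03, 0], [0, 0, -0.235], -1], [[-0.004, 0.034, 0], [0, 0, -0.26], -1], [[-0.004, 0.034, 0], [0, 0, -0.26], -1]]}}

```text
clock: 6.85
position: [0.5645, -0.3338, 0.106]
ee_rot: [-2.484, -1.923, 0.001]
force: [-1.6, 0.1, -0.6]
width: 0.003
```

```bash
python3 - <<'E'
from h import *
st()
s=arm.observe()
for phi in np.arange(-106,-89,2): print(phi,arcrow(phi,.018,s=s))
p,d=eyes.get_image("side")
X=cloud("side",d);P=X[masks(p)["blue"]&(d>0)];P=P[(P[:,2]>.1)&(P[:,2]<.14)&(P[:,0]>.3)]
c=P.mean(0)[:2]-A;print(len(P),np.degrees(np.arctan2(c[1],c[0])))
E
```

```text
6.85 [ 0.5645 -0.3338  0.106 ] yaw 75.47 z [-0.001 -0.    -1.   ] F [-1.63  0.14 -0.63] w 0.003 q [ 0.29  0.58  0.25  1.63 -0.17  0.95  1.91]
-106 [[0.0009, -0.005, -0.0001], [-0.0005, 0.0004, 0.0245]]
-104 [[-0.0004, -0.0008, -0.0001], [-0.0005, 0.0004, -0.0089]]
-102 [[-0.0015, 0.0034, -0.0001], [-0.0005, 0.0004, -0.0422]]
-100 [[-0.0025, 0.0077, -0.0001], [-0.0005, 0.0004, -0.0755]]
-98 [[-0.0034, 0.012, -0.0001], [-0.0005, 0.0004, -0.1089]]
-96 [[-0.0041, 0.0163, -0.0001], [-0.0005, 0.0004, -0.1422]]
-94 [[-0.0046, 0.0206, -0.0001], [-0.0005, 0.0004, -0.1755]]
-92 [[-0.005, 0.025, -0.0001], [-0.0005, 0.0003, -0.2089]]
-90 [[-0.0053, 0.0293, -0.0001], [-0.0005, 0.0003, -0.2422]]
11 -103.74985516127543
```

>>> {"op": "play_rows", "data": {"rows": [[[-0.001, 0.0034, 0], [0, 0, -0.042], -1], [[-0.002, 0.0077, 0], [0, 0, -0.075], -1], [[-0.003, 0.01, 0], [0, 0, -0.09], -1], [[-0.003, 0.012, 0], [0, 0, -0.109], -1], [[-0.003, 0.012, 0], [0, 0, -0.109], -1]]}}

```text
clock: 7.4
position: [0.5704, -0.3364, 0.1061]
ee_rot: [2.369, 2.063, 0.0]
force: [-2.1, -1.1, 0.6]
width: 0.001
```

>>> {"op": "play_rows", "data": {"rows": [[[0, 0.002, 0], [0, 0, -0.017], -1], [[-0.001, 0.004, 0], [0, 0, -0.033], -1], [[-0.001, 0.004, 0], [0, 0, -0.033], -1]]}}

```text
clock: 7.7
position: [0.5724, -0.337, 0.1062]
ee_rot: [2.333, 2.104, 0.0]
force: [-2.0, -1.0, -0.4]
width: 0.004
```

>>> {"op": "play_rows", "data": {"rows": [[[0, 0.002, 0], [0, 0, -0.017], -1], [[-0.001, 0.004, 0], [0, 0, -0.033], -1], [[-0.001, 0.004, 0], [0, 0, -0.033], -1]]}}

```text
clock: 8.0
position: [0.5743, -0.3378, 0.1061]
ee_rot: [2.296, 2.144, 0.0]
force: [-1.7, -0.9, 0.4]
width: 0.008
```

```bash
python3 - <<'E'
from h import *
st()
s=arm.observe()
p,d=eyes.get_image("side"); cv2.imwrite("pics/side6.png",cv2.resize(p[200:360,220:420,::-1],None,fx=3,fy=3))
E
```

```text
8.0 [ 0.5743 -0.3378  0.1061] yaw 86.08 z [ 0.  0. -1.] F [-1.69 -0.93  0.4 ] w 0.008 q [ 0.32  0.6   0.2   1.59 -0.14  0.96  2.07]
```

View pics/side6.png

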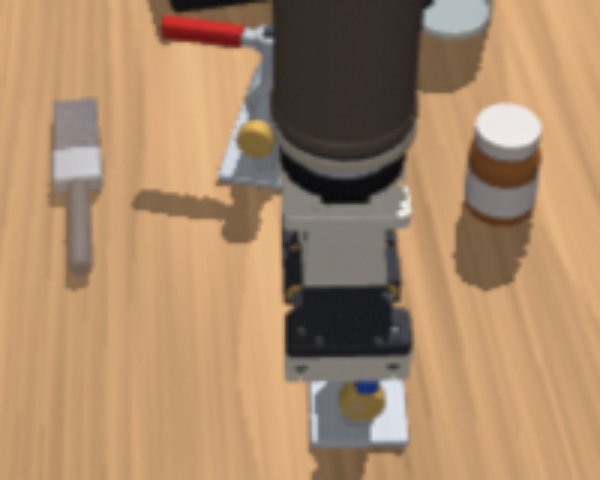

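>>> {"op": "play_rows", "data": {"rows": [[[0, 0.002, 0], [0, 0, -0.017], -1], [[-0.001, 0.004, 0], [0, 0, -0.033], -1], [[-0.001, 0.004, 0], [0, 0, -0.033], -1]]}}

```text
clock: 8.35
position: [0.5747, -0.3383, 0.1059]
ee_rot: [-2.257, -2.182, 0.002]
force: [-6.5, 0.0, 1.8]
width: 0.003
```

>>> {"op": "play_rows", "data": {"rows": [[[0, 0.002, 0], [0, 0, 0], -1], [[0, 0.004, 0], [0, 0, 0], -1], [[0, 0.004, 0], [0, 0, 0], -1]]}}

```text
clock: 8.65
position: [0.575, -0.3383, 0.1057]
ee_rot: [-2.257, -2.179, 0.004]
force: [-12.0, 1.2, 5.7]
width: 0.005
```

The end stop was felt, with the force rising to 12 N. I'll back away and then rise.

>>> {"op": "play_rows", "data": {"rows": [[[0, -0.02, 0], [0, 0, 0], -1], [[0, -0.06, 0], [0, 0, 0], -1], [[0, -0.08, 0], [0, 0, 0], -1], [[0, -0.08, 0], [0, 0, 0], -1], [[0, -0.08, -0.08], [0, 0, 0], -1], [[0, -0.08, -0.16], [0, 0, 0], -1], [[0, -0.08, -0.24], [0, 0, 0], -1], [[0, -0.08, -0.24], [0, 0, 0], -1], [[0, -0.08, -0.24], [0, 0, 0], -1]]}}

```text
clock: 9.55
position: [0.5396, -0.3371, 0.2274]
ee_rot: [2.257, 2.182, 0.002]
force: [0.9, -1.0, -0.7]
width: 0.007
```

```bash
python3 - <<'E'
from h import *
st()
print(row((.47,0.05,.225),60))
E
```

```text
9.55 [ 0.5396 -0.3371  0.2274] yaw 88.06 z [ 0.003 -0.001 -1.   ] F [ 0.86 -1.05 -0.65] w 0.007 q [ 0.33  0.44  0.21  1.54 -0.1   1.17  2.1 ]
[[0.769, -0.1654, 0.0035], [0.0032, 0.0001, 0.4677]]
```

>>> {"op": "play_rows", "data": {"rows": [[[0.769, -0.165, 0], [0, 0, 0.468], -1], [[0.769, -0.165, 0], [0, 0, 0.468], -1], [[0.769, -0.165, 0], [0, 0, 0.468], -1], [[0.769, -0.165, 0], [0, 0, 0.468], -1], [[0.769, -0.165, 0], [0, 0, 0.468], -1], [[0.769, -0.165, 0], [0, 0, 0.468], -1], [[0.769, -0.165, 0], [0, 0, 0.468], -1], [[0.769, -0.165, 0], [0, 0, 0.468], -1], [[0.769, -0.165, 0], [0, 0, 0.468], -1], [[0.769, -0.165, 0], [0, 0, 0.468], -1]]}}

```text
clock: 10.55
position: [0.4685, 0.0513, 0.2252]
ee_rot: [-2.719, -1.574, 0.002]
force: [-0.0, -0.3, 0.1]
width: 0.001
```

```bash
python3 - <<'E'
from h import *
st()
print(row((.485,0.327,.15),40))
p,d=eyes.get_image("top"); cv2.imwrite("pics/top7.png",p[:,:,::-1])
X=cloud("top",d)
m=masks(p)
P=X[m["blue"]&(d>0)];P=P[(P[:,2]>.1)&(P[:,2]<.14)&(P[:,0]>.3)]
if len(P)>10:
    c=P.mean(0)[:2]-A;w=np.linalg.svd(P[:,:2]-P[:,:2].mean(0))[2][0];print(len(P),np.degrees(np.arctan2(c[1],c[0])),np.degrees(np.arctan2(w[1],w[0])))
# green top
v,u=np.nonzero(m["green"]&(X[...,0]>.4)&(X[...,0]<.6)&(X[...,1]>.25)&(X[...,2]>.079)); 
if len(u):
    print(len(u),u.mean(),v.mean(),X[v,u].mean(0),X[v,u].min(0),X[v,u].max(0))
p,d=eyes.get_image("side"); cv2.imwrite("pics/side7.png",p[:,:,::-1])
E
```

```text
10.55 [0.4685 0.0513 0.2252] yaw 60.13 z [-0.001 -0.    -1.   ] F [-0.05 -0.33  0.11] w 0.001 q [-0.34  0.17  0.13  1.92 -0.03  1.06  0.86]
[[0.4947, -0.2459, 0.1502], [-0.0009, 0.0011, 0.3355]]
204 -94.24951726961226 -94.28627257456381
116 169.88793103448276 244.5344827586207 [0.48515923 0.32776129 0.08312909] [0.4731995  0.31543845 0.07920205] [0.49726203 0.34148894 0.08660495]
```

View pics/top7.png

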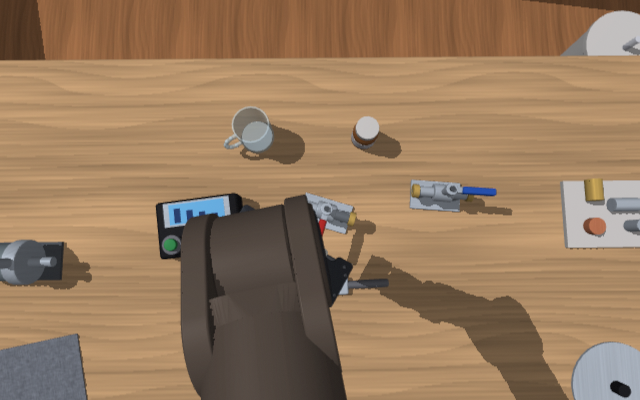

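View pics/side7.png

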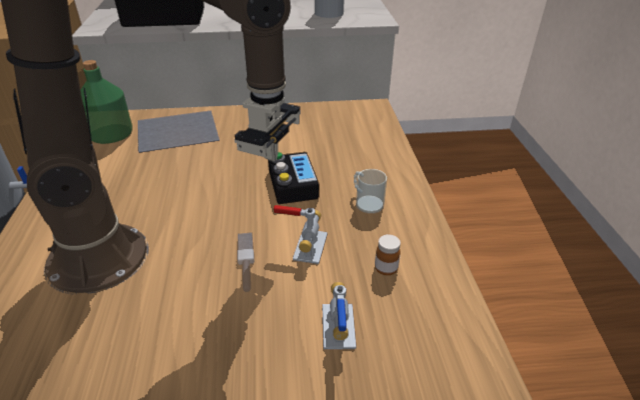

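The top view shows the blue lever in line with its pipe: it runs from (452,190) to (495,191) and measures -94.3°, against a pipe direction of about -95°. The bystanders have not moved. Next is the green button at (0.485, 0.3275).

>>> {"op": "play_rows", "data": {"rows": [[[0.495, -0.246, 0], [0, 0, 0.335], -1], [[0.495, -0.246, 0], [0, 0, 0.335], -1], [[0.495, -0.246, 0], [0, 0, 0.335], -1], [[0.495, -0.246, 0], [0, 0, 0.335], -1], [[0.495, -0.246, 0], [0, 0, 0.335], -1], [[0.495, -0.246, 0.1], [0, 0, 0.335], -1], [[0.495, -0.246, 0.15], [0, 0, 0.335], -1], [[0.495, -0.246, 0.15], [0, 0, 0.335], -1], [[0.495, -0.246, 0.15], [0, 0, 0.335], -1], [[0.495, -0.246, 0.15], [0, 0, 0.335], -1]]}}

```text
clock: 11.65
position: [0.4884, 0.3245, 0.153]
ee_rot: [-2.955, -1.066, -0.004]
force: [0.2, -0.1, 1.0]
width: 0.002
```

```bash
python3 - <<'E'
from h import *
st()
print(row((.485,0.3275,.093),40))
p,d=eyes.get_image("side"); cv2.imwrite("pics/side8.png",cv2.resize(p[80:240,200:400,::-1],None,fx=3,fy=3))
E
```

```text
11.65 [0.4884 0.3245 0.153 ] yaw 39.66 z [ 0.002  0.001 -1.   ] F [ 0.22 -0.06  1.04] w 0.002 q [-0.71  0.42  0.05  1.75 -0.02  0.97  0.04]
[[-0.0017, -0.009, 0.12], [0.0008, -0.0021, -0.0057]]
```

View pics/side8.png

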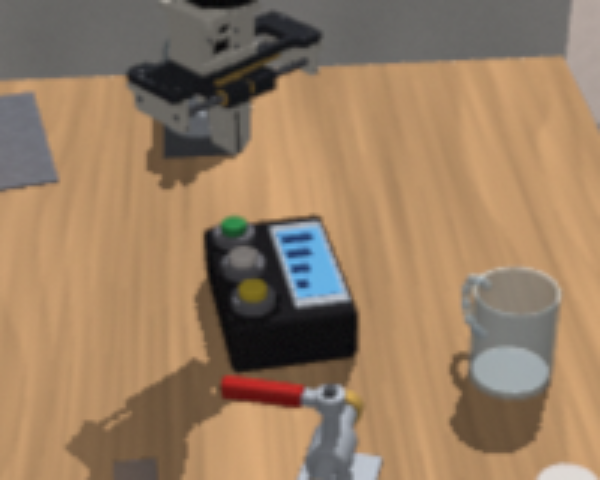

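>>> {"op": "play_rows", "data": {"rows": [[[-0.001, -0.008, 0.04], [0, 0, 0], -1], [[-0.001, -0.008, 0.08], [0, 0, 0], -1], [[-0.001, -0.008, 0.1], [0, 0, 0], -1], [[-0.001, -0.008, 0.112], [0, 0, 0], -1], [[-0.001, -0.008, 0.112], [0, 0, 0], -1], [[-0.001, -0.008, 0.112], [0, 0, 0], -1]]}}

```text
clock: 12.3
position: [0.4843, 0.3288, 0.0961]
ee_rot: [-2.954, -1.069, -0.002]
force: [-0.3, 0.1, -0.1]
width: 0.005
```

```bash
python3 - <<'E'
from h import *
st()
print(row((.485,0.3275,.084),40))
p,d=eyes.get_image("side"); cv2.imwrite("pics/side9.png",cv2.resize(p[80:240,200:400,::-1],None,fx=3,fy=3))
E
```

```text
12.3 [0.4843 0.3288 0.0961] yaw 39.81 z [ 0.001  0.001 -1.   ] F [-0.3   0.13 -0.09] w 0.005 q [-0.72  0.49  0.04  1.81 -0.03  0.85  0.03]
[[-0.0006, 0.003, 0.0241], [0.0, -0.0013, -0.0032]]
```

View pics/side9.png

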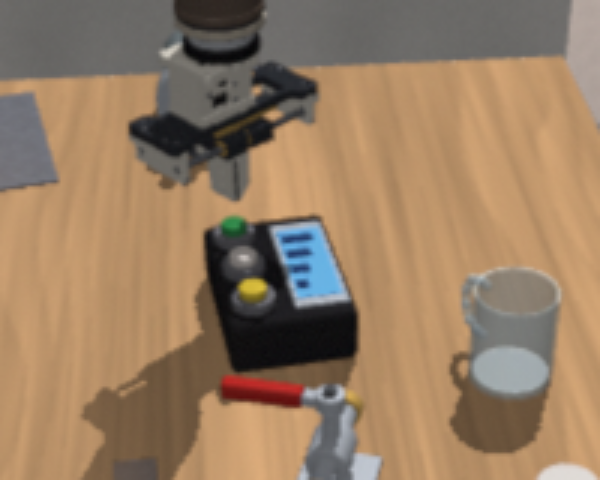

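The visible finger bottom in the crop, near (233,195), sits higher than expected above the green button at (233,226). I'll check that before pressing.

```bash
python3 - <<'E'
from h import *
c=eyes.get_calibration("side");K=c["intrinsics"]
def pr(X): 
    q=K@(c["R"]@np.array(X)+c["t"]);q=q[:2]/q[2];return q.round(1),((q-[200,80])*3).round(0)
s=arm.observe();P=s["position"]
print("tip",pr(P-[0,0,.008]),"btn",pr([.485,.3275,.082]),"tcp",pr(P))
p,d=eyes.get_image("side");X=cloud("side",d)
for (u,v) in ((278,143),(277,144),(276,142),(278,138),(278,155),(277,156)):
    print((u,v),X[v,u].round(3))
t,dt=eyes.get_image("top");T=cloud("top",dt)
m=masks(t)["green"]&(T[...,2]>.05)&(T[...,0]>.4);print(m.sum())
cv2.imwrite("pics/top9.png",cv2.resize(t[170:280,120:270,::-1],None,fx=5,fy=5))
E
```

```text
tip (array([277. , 152.2]), array([231., 217.])) btn (array([277.3, 154.1]), array([232., 222.])) tcp (array([276.8, 150. ]), array([230., 210.]))
(278, 143) [0.489 0.319 0.127]
(277, 144) [0.486 0.316 0.126]
(276, 142) [0.483 0.316 0.133]
(278, 138) [0.49  0.323 0.142]
(278, 155) [0.487 0.323 0.082]
(277, 156) [0.484 0.323 0.078]
48
```

View pics/top9.png

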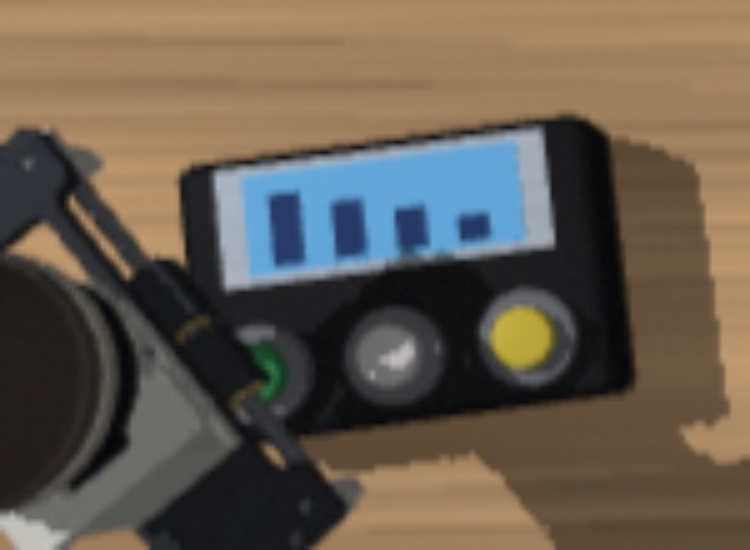

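```bash
python3 - <<'E'
from h import *
p,d=eyes.get_image("side");X=cloud("side",d)
for v in range(132,160): print(v,[(X[v,u].round(3).tolist(),p[v,u].tolist()) for u in (274,278,281)])
E
grep -n "" /dev/null; python3 -c "
from cell import arm; print(arm.tcp_to_tips)"
```

```text
132 [([0.479, 0.29, 0.182], [54, 48, 40]), ([0.491, 0.325, 0.162], [72, 70, 68]), ([0.5, 0.329, 0.159], [104, 102, 96])]
133 [([0.479, 0.309, 0.168], [87, 85, 80]), ([0.491, 0.328, 0.156], [83, 80, 77]), ([0.5, 0.326, 0.157], [104, 101, 96])]
134 [([0.479, 0.311, 0.163], [102, 98, 94]), ([0.491, 0.322, 0.157], [69, 68, 66]), ([0.5, 0.327, 0.153], [104, 101, 96])]
135 [([0.479, 0.309, 0.161], [104, 101, 96]), ([0.491, 0.325, 0.151], [63, 61, 60]), ([0.5, 0.329, 0.148], [105, 102, 97])]
136 [([0.478, 0.314, 0.155], [103, 100, 94]), ([0.49, 0.324, 0.148], [63, 61, 59]), ([0.499, 0.328, 0.146], [105, 102, 97])]
137 [([0.478, 0.313, 0.152], [106, 103, 98]), ([0.49, 0.316, 0.149], [70, 68, 64]), ([0.499, 0.326, 0.143], [105, 102, 97])]
138 [([0.478, 0.308, 0.151], [107, 104, 98]), ([0.49, 0.323, 0.142], [66, 65, 62]), ([0.499, 0.321, 0.143], [104, 102, 96])]
139 [([0.478, 0.311, 0.146], [107, 104, 99]), ([0.49, 0.319, 0.141], [64, 63, 59]), ([0.499, 0.327, 0.136], [105, 103, 97])]
140 [([0.478, 0.309, 0.144], [107, 104, 99]), ([0.49, 0.316, 0.139], [64, 62, 60]), ([0.499, 0.327, 0.132], [1
[... 1716 characters left out ...]
 72]), ([0.487, 0.325, 0.084], [50, 138, 76]), ([0.497, 0.327, 0.082], [52, 81, 49])]
155 [([0.475, 0.327, 0.08], [42, 106, 58]), ([0.487, 0.316, 0.086], [54, 139, 78]), ([0.496, 0.318, 0.084], [34, 72, 46])]
156 [([0.474, 0.326, 0.077], [33, 78, 45]), ([0.487, 0.314, 0.084], [40, 106, 59]), ([0.496, 0.318, 0.081], [32, 66, 42])]
157 [([0.474, 0.325, 0.074], [39, 69, 46]), ([0.487, 0.314, 0.08], [27, 78, 42]), ([0.496, 0.32, 0.076], [34, 61, 41])]
158 [([0.474, 0.325, 0.07], [52, 62, 57]), ([0.486, 0.317, 0.074], [32, 68, 43]), ([0.496, 0.316, 0.074], [54, 59, 57])]
159 [([0.474, 0.313, 0.074], [66, 66, 69]), ([0.486, 0.313, 0.073], [54, 62, 59]), ([0.496, 0.312, 0.073], [61, 60, 64])]
0.008
```

The visible finger ends at about z = 0.115, which is 25 mm above the stated tip. The drawn finger may be shorter than the contact geometry. I'll descend in small steps and go by the felt force.

>>> {"op": "play_rows", "data": {"rows": [[[0, 0.003, 0.004], [0, 0, 0], -1], [[0, 0.003, 0.008], [0, 0, 0], -1], [[0, 0.003, 0.008], [0, 0, 0], -1], [[0, 0.003, 0.008], [0, 0, 0], -1]]}}

```text
clock: 12.9
position: [0.4845, 0.3274, 0.091]
ee_rot: [2.954, 1.07, -0.0]
force: [0.6, -0.1, -0.1]
width: 0.003
```

>>> {"op": "play_rows", "data": {"rows": [[[0, 0, 0.004], [0, 0, 0], -1], [[0, 0, 0.004], [0, 0, 0], -1], [[0, 0, 0.004], [0, 0, 0], -1]]}}

```text
clock: 13.2
position: [0.4846, 0.3275, 0.0891]
ee_rot: [2.954, 1.07, -0.0]
force: [0.1, -0.4, -0.2]
width: 0.003
```

>>> {"op": "play_rows", "data": {"rows": [[[0, 0, 0.004], [0, 0, 0], -1], [[0, 0, 0.004], [0, 0, 0], -1], [[0, 0, 0.004], [0, 0, 0], -1]]}}

```text
clock: 13.5
position: [0.4846, 0.3275, 0.0871]
ee_rot: [2.954, 1.07, -0.0]
force: [-0.0, 0.3, 0.3]
width: 0.006
```

>>> {"op": "play_rows", "data": {"rows": [[[0, 0, 0.004], [0, 0, 0], -1], [[0, 0, 0.004], [0, 0, 0], -1], [[0, 0, 0.004], [0, 0, 0], -1]]}}

```text
clock: 13.8
position: [0.4846, 0.3275, 0.0851]
ee_rot: [-2.954, -1.07, 0.0]
force: [-0.6, -0.4, 0.2]
width: 0.004
```

>>> {"op": "play_rows", "data": {"rows": [[[0, 0, 0.004], [0, 0, 0], -1], [[0, 0, 0.004], [0, 0, 0], -1], [[0, 0, 0.004], [0, 0, 0], -1]]}}

```text
clock: 14.1
position: [0.4845, 0.3275, 0.0831]
ee_rot: [2.954, 1.07, -0.0]
force: [-0.1, 1.3, -0.3]
width: 0.007
```

>>> {"op": "play_rows", "data": {"rows": [[[0, 0, 0.004], [0, 0, 0], -1], [[0, 0, 0.004], [0, 0, 0], -1], [[0, 0, 0.004], [0, 0, 0], -1]]}}

```text
clock: 14.4
position: [0.4846, 0.3274, 0.0811]
ee_rot: [2.954, 1.07, -0.0]
force: [0.6, 0.5, -0.4]
width: 0.003
```

```bash
python3 - <<'E'
from h import *
st()
p,d=eyes.get_image("side"); cv2.imwrite("pics/side10.png",cv2.resize(p[100:200,220:340,::-1],None,fx=6,fy=6,interpolation=cv2.INTER_NEAREST))
X=cloud("side",d)
for v in range(140,160): print(v,[(X[v,u].round(3).tolist()) for u in (274,278,281)])
E
```

```text
14.4 [0.4846 0.3274 0.0811] yaw 39.83 z [-0. -0. -1.] F [ 0.55  0.48 -0.38] w 0.003 q [-0.71  0.51  0.04  1.82 -0.03  0.81  0.03]
140 [[0.478, 0.309, 0.144], [0.49, 0.319, 0.138], [0.499, 0.322, 0.135]]
141 [[0.477, 0.313, 0.138], [0.489, 0.318, 0.134], [0.499, 0.328, 0.128]]
142 [[0.477, 0.309, 0.137], [0.489, 0.317, 0.132], [0.498, 0.327, 0.125]]
143 [[0.477, 0.304, 0.136], [0.489, 0.319, 0.127], [0.498, 0.32, 0.126]]
144 [[0.477, 0.307, 0.131], [0.489, 0.314, 0.126], [0.498, 0.321, 0.122]]
145 [[0.477, 0.306, 0.128], [0.489, 0.32, 0.119], [0.498, 0.326, 0.115]]
146 [[0.476, 0.309, 0.123], [0.489, 0.315, 0.119], [0.498, 0.326, 0.112]]
147 [[0.476, 0.316, 0.115], [0.488, 0.312, 0.117], [0.498, 0.321, 0.111]]
148 [[0.476, 0.313, 0.114], [0.488, 0.317, 0.11], [0.497, 0.325, 0.105]]
149 [[0.475, 0.498, -0.003], [0.488, 0.316, 0.108], [0.497, 0.321, 0.104]]
150 [[0.475, 0.484, 0.002], [0.488, 0.318, 0.103], [0.499, 0.479, 0.003]]
151 [[0.474, 0.483, -0.002], [0.488, 0.319, 0.099], [0.499, 0.476, 0.001]]
152 [[0.474, 0.465, 0.006], [0.488, 0.339, 0.082], [0.497, 0.337, 0.083]]
153 [[0.475, 0.339, 0.079], [0.487, 0.329, 0.085], [0.497, 0.33, 0.084]]
154 [[0.475, 0.326, 0.084], [0.487, 0.325, 0.084], [0.496, 0.326, 0.083]]
155 [[0.475, 0.326, 0.081], [0.487, 0.32, 0.084], [0.496, 0.321, 0.082]]
156 [[0.474, 0.326, 0.077], [0.487, 0.319, 0.081], [0.496, 0.315, 0.082]]
157 [[0.483, -0.951, 0.881], [0.487, 0.315, 0.079], [0.496, 0.32, 0.075]]
158 [[0.474, 0.32, 0.073], [0.486, 0.317, 0.075], [0.496, 0.317, 0.074]]
159 [[0.474, 0.318, 0.071], [0.486, 0.31, 0.075], [0.495, 0.31, 0.075]]
```

View pics/side10.png

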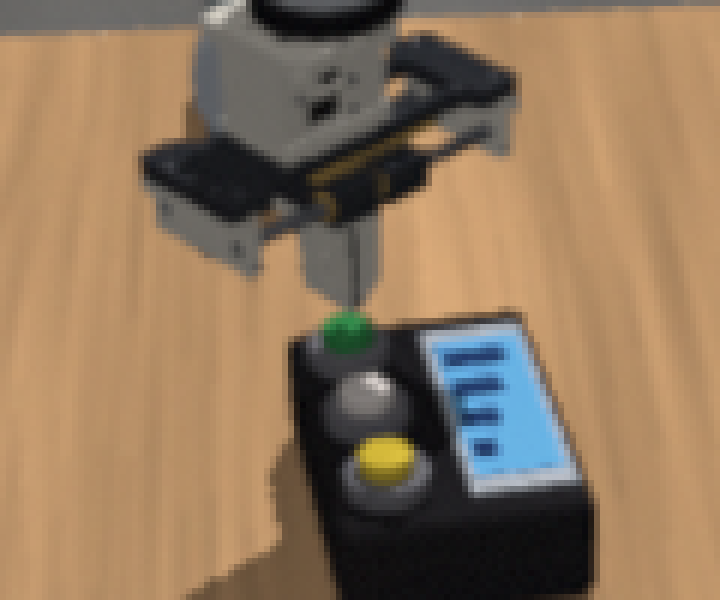

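The finger bottom is now at z ≈ 0.10 with the TCP reading 0.081, so contact should come at a TCP height of about 0.063. The lateral alignment looks right in the picture, with the finger directly over the green button.

>>> {"op": "play_rows", "data": {"rows": [[[0, 0, 0.008], [0, 0, 0], -1], [[0, 0, 0.016], [0, 0, 0], -1], [[0, 0, 0.02], [0, 0, 0], -1], [[0, 0, 0.02], [0, 0, 0], -1]]}}

```text
clock: 14.85
position: [0.4843, 0.3273, 0.0706]
ee_rot: [2.953, 1.07, -0.001]
force: [-0.6, 0.4, 0.3]
width: -0.0
```

```bash
python3 - <<'E'
from h import *
st()
p,d=eyes.get_image("side"); cv2.imwrite("pics/side11.png",cv2.resize(p[100:200,220:340,::-1],None,fx=6,fy=6,interpolation=cv2.INTER_NEAREST))
E
```

```text
14.85 [0.4843 0.3273 0.0706] yaw 39.83 z [-0.001 -0.001 -1.   ] F [-0.58  0.41  0.32] w -0.0 q [-0.71  0.52  0.04  1.83 -0.03  0.79  0.03]
```

View pics/side11.png

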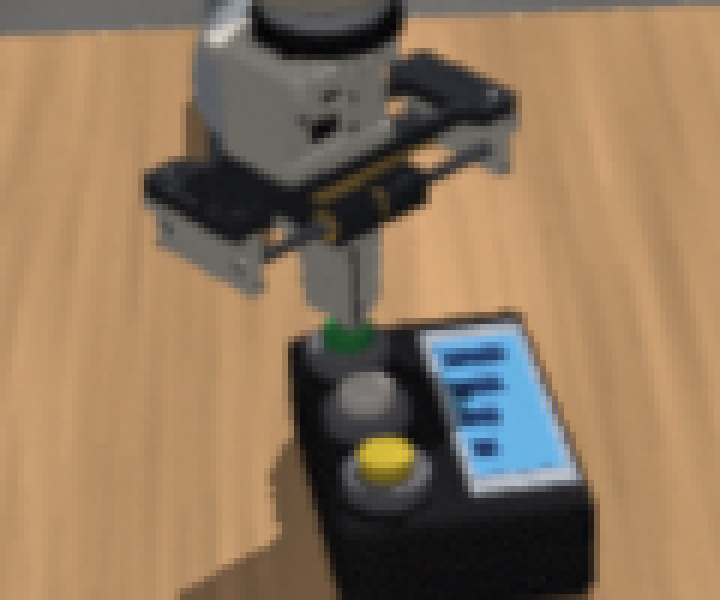

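The fingertip is now just above the green button, at about (350,320) in the crop. I'll go down in 2 mm steps.

>>> {"op": "play_rows", "data": {"rows": [[[0, 0, 0.004], [0, 0, 0], -1], [[0, 0, 0.008], [0, 0, 0], -1], [[0, 0, 0.008], [0, 0, 0], -1], [[0, 0, 0.008], [0, 0, 0], -1]]}}

```text
clock: 15.3
position: [0.4847, 0.3275, 0.0672]
ee_rot: [-2.954, -1.07, -0.0]
force: [-0.2, 1.0, 1.2]
width: 0.006
```

>>> {"op": "play_rows", "data": {"rows": [[[0, 0, 0.004], [0, 0, 0], -1], [[0, 0, 0.004], [0, 0, 0], -1], [[0, 0, 0.004], [0, 0, 0], -1]]}}

```text
clock: 15.6
position: [0.4847, 0.3276, 0.0652]
ee_rot: [-2.954, -1.07, -0.0]
force: [0.6, -0.1, 0.7]
width: 0.005
```

>>> {"op": "play_rows", "data": {"rows": [[[0, 0, 0.004], [0, 0, 0], -1], [[0, 0, 0.004], [0, 0, 0], -1], [[0, 0, 0.004], [0, 0, 0], -1]]}}

```text
clock: 15.9
position: [0.4848, 0.3275, 0.0632]
ee_rot: [-2.954, -1.07, -0.0]
force: [0.4, 0.5, 2.3]
width: 0.004
```

>>> {"op": "play_rows", "data": {"rows": [[[0, 0, 0.004], [0, 0, 0], -1], [[0, 0, 0.004], [0, 0, 0], -1], [[0, 0, 0.004], [0, 0, 0], -1]]}}

```text
clock: 16.2
position: [0.4848, 0.3276, 0.0613]
ee_rot: [-2.954, -1.07, -0.001]
force: [0.3, 0.1, 4.8]
width: 0.003
```

>>> {"op": "play_rows", "data": {"rows": [[[0, 0, 0.002], [0, 0, 0], -1], [[0, 0, 0.002], [0, 0, 0], -1], [[0, 0, 0.002], [0, 0, 0], -1]]}}

```text
clock: 16.5
position: [0.4848, 0.3276, 0.0611]
ee_rot: [-2.954, -1.07, -0.001]
force: [-2.2, -2.4, 13.8]
width: 0.003
```

>>> {"op": "play_rows", "data": {"rows": [[[0, 0, 0.002], [0, 0, 0], -1], [[0, 0, 0.002], [0, 0, 0], -1], [[0, 0, 0.002], [0, 0, 0], -1]]}}

```text
clock: 16.8
position: [0.4848, 0.3276, 0.0608]
ee_rot: [-2.953, -1.07, -0.002]
force: [-5.3, -4.3, 21.7]
width: 0.008
```

The force rose sharply at TCP z ≈ 0.061, so the button is on its stop. I'll take a picture and then release.

```bash
python3 - <<'E'
from h import *
st()
p,d=eyes.get_image("side"); cv2.imwrite("pics/side12.png",cv2.resize(p[100:200,220:340,::-1],None,fx=6,fy=6,interpolation=cv2.INTER_NEAREST))
E
```

```text
16.8 [0.4848 0.3276 0.0608] yaw 39.82 z [ 0.001  0.001 -1.   ] F [-5.33 -4.27 21.72] w 0.008 q [-0.71  0.53  0.04  1.84 -0.03  0.77  0.03]
```

View pics/side12.png

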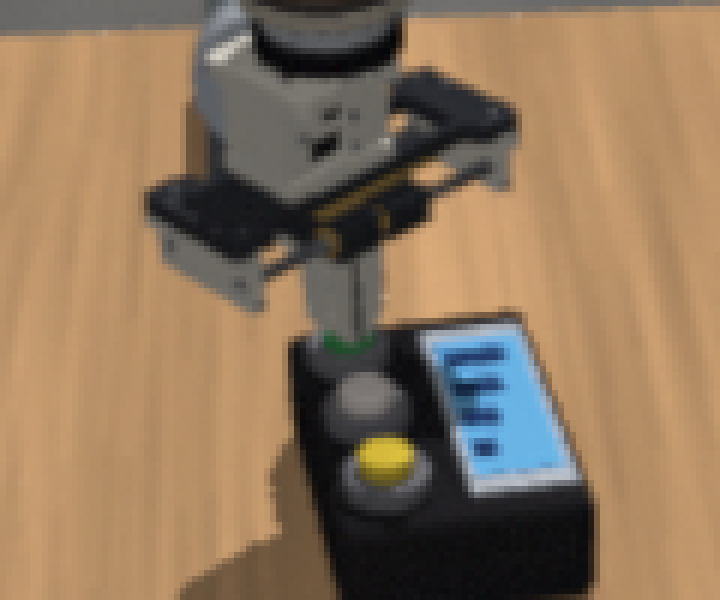

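>>> {"op": "play_rows", "data": {"rows": [[[0, 0, -0.01], [0, 0, 0], -1], [[0, 0, -0.03], [0, 0, 0], -1], [[0, 0, -0.08], [0, 0, 0], -1], [[0, 0, -0.16], [0, 0, 0], -1], [[0, 0, -0.24], [0, 0, 0], -1], [[0, 0, -0.3], [0, 0, 0], -1], [[0, 0, -0.3], [0, 0, 0], -1], [[0, 0, -0.3], [0, 0, 0], -1]]}}

```text
clock: 17.65
position: [0.4846, 0.3275, 0.2095]
ee_rot: [-2.953, -1.07, -0.001]
force: [0.1, -0.1, -0.3]
width: 0.004
```

```bash
python3 - <<'E'
from h import *
st()
print(row((.27,.56,.22),67))
E
```

```text
17.65 [0.4846 0.3275 0.2095] yaw 39.83 z [ 0.001  0.001 -1.   ] F [ 0.05 -0.11 -0.34] w 0.004 q [-0.72  0.37  0.05  1.68 -0.02  1.09  0.03]
[[-0.0317, -0.6319, -0.0209], [0.0001, -0.0007, -0.4528]]
```

The picture showed the green button pushed down level with its housing. The hand is now up, so I'll move it aside for a last look.

>>> {"op": "play_rows", "data": {"rows": [[[-0.03, -0.632, -0.02], [0, 0, -0.45], -1], [[-0.03, -0.632, -0.02], [0, 0, -0.45], -1], [[-0.03, -0.632, -0.02], [0, 0, -0.45], -1], [[-0.03, -0.632, -0.02], [0, 0, -0.45], -1], [[-0.03, -0.632, -0.02], [0, 0, -0.45], -1], [[-0.03, -0.632, -0.02], [0, 0, -0.45], -1], [[-0.03, -0.632, -0.02], [0, 0, -0.45], -1], [[-0.03, -0.632, -0.02], [0, 0, -0.45], -1], [[-0.03, -0.632, -0.02], [0, 0, -0.45], -1], [[-0.03, -0.632, -0.02], [0, 0, -0.45], -1]]}}

```text
clock: 18.65
position: [0.2724, 0.5589, 0.2183]
ee_rot: [2.623, 1.726, -0.001]
force: [-0.2, -0.5, -1.0]
width: 0.004
```

```bash
python3 - <<'E'
from h import *
st()
p,d=eyes.get_image("top"); cv2.imwrite("pics/topF.png",p[:,:,::-1])
X=cloud("top",d);m=masks(p);p0=np.load("top0p.npy")
for k in("blue","red"):
    P=X[m[k]&(d>0)];P=P[(P[:,2]>.1)&(P[:,2]<.14)&(P[:,0]>.3)];w=np.linalg.svd(P[:,:2]-P[:,:2].mean(0))[2][0];print(k,len(P),P.mean(0).round(4),np.degrees(np.arctan2(w[1],w[0])).round(1))
g=m["green"]&(X[...,0]>.4)&(X[...,0]<.6)&(X[...,1]>.25)&(X[...,2]>.06);print("green z",np.median(X[g],0))
D=np.abs(p.astype(int)-p0).max(-1)
for n,(u0,u1,v0,v1) in dict(jug=(215,275,95,160),jar=(345,390,110,150),brush=(295,400,265,305)).items(): print(n,(D[v0:v1,u0:u1]>40).sum())
E
```

```text
18.65 [0.2724 0.5589 0.2183] yaw 66.68 z [ 0.    -0.002 -1.   ] F [-0.16 -0.53 -0.97] w 0.004 q [-1.11  0.43 -0.13  1.56  0.06  1.15 -0.09]
blue 207 [ 0.5917 -0.338   0.1249] -94.3
red 212 [0.5003 0.0034 0.1248] 162.5
green z [0.48619562 0.32734523 0.08272225]
jug 0
jar 0
brush 0
```

View pics/topF.png

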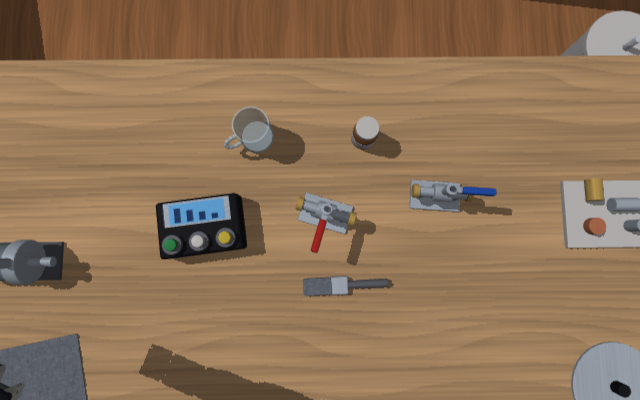

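The final view shows the blue lever in line with its pipe, from (452,190) to (495,191). The green button is up, and the red tap and loose items have not moved. I'll let the arm settle and hand in.

>>> {"op": "play_rows", "data": {"rows": [[[0, 0, 0], [0, 0, 0], -1], [[0, 0, 0], [0, 0, 0], -1], [[0, 0, 0], [0, 0, 0], -1]]}}

```text
clock: 19.0
position: [0.2712, 0.5602, 0.2192]
ee_rot: [2.623, 1.729, 0.0]
force: [0.4, -0.9, -0.3]
width: 0.005
```

```bash
python3 -c "
from cell import arm
print(arm.sign_off())"
```

```text
the job is handed in; nothing more can be done
None
```

The job is handed in at 19 s of the 51 s allowed; the sign-off reported no verdict. I pushed the blue lever with the closed fingertips to its end stop (about 2 N on the way, 12 N at the stop). I then pressed the green button to its stop (22 N peak, against the 35 N limit) and let it come back up.

**Last checks:**
- **Blue lever:** it lies at -94.3°, against a pipe direction of about -95°, so it is open.
- **Green button:** its top is back at about 83 mm, its normal height.
- **Red lever:** it has not moved (162.6° at the start, 162.5° at the end).
- **Yellow and white buttons:** they were never touched. I checked them only by eye in the last picture and did not measure their height.
- **Jug, jar and brush:** the top pictures from start and end match in those areas.
- **Hand:** it is clear of everything, with no contact force.

**One disagreement:** the closed fingertips turned out to sit about 15–20 mm higher than the stated 8 mm ahead of the TCP. The green button was therefore only reached at a TCP height of about 67 mm, and I found that contact by picture and felt force.

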